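# Show the labelled end of the right thin section

## Robot

A 7-joint arm with a two-finger parallel gripper is mounted at the origin on a cart in front of the work surface, level with it; the furniture and walls round the work are solid. World frame = base frame: x ahead of the robot, y to its left, z up, the work surface at z = 0. Lengths are in m, angles in rad, forces in N, time in s.
With the tool pointing down it reaches from about 0.425 to 0.875 m from the base axis. Payload 4.7 kg.
Tool frame: the origin (TCP) lies at the very end of the fingers, on their centre line; the grasp point (between the pads) lies 19 mm behind it; z points along the fingers, y is the line along which they close (so a half turn about z gives the same grasp; the last joint's range is limited). The gripper opens to 87 mm and grips with 3 to 60 N. Pads are 19 mm wide; open, the fingers measure 117 mm over their backs; the gripper's body (75 mm by 190 mm) begins 51 mm behind the grasp point.
Start: joints at [1.163, 0.321, -0.07, 1.45, 0.023, 1.371, -0.057], TCP at [0.266, -0.593, 0.223] pointing down, gripper open.
Joint ranges: [-2.86, 2.86], [-0.3, 2.09], [-1.38, 1.24], [0.06, 2.45], [-1.56, 4.7], [0.09, 2.05], [-2.69, 2.69]. Speed limits (rad/s): [2.57, 2.57, 3.14, 3.14, 3.14, 3.14, 3.14].

## Interface

Orientations are given as a rotation vector (axis times angle).
In Python, from bench import ctrl, vision gives the robot as it stands.
- The arm moves only by the tool jog_arm, never from a script. Its argument "increments" is a list of rows, each an object of numbers: "tx", "ty", "tz": the shift along the tool's x, y, z in mm; "wx", "wy", "wz": the turn, a rotation vector about the tool's x, y, z in rad; "gripper": the opening, from 0 (shut) to 1 (fully open). In form: [{"tx": .., "ty": .., "tz": .., "wx": .., "wy": .., "wz": .., "gripper": ..}, ...]. A call has exactly 5 rows; each row is the pose to reach, as a shift and turn from the pose commanded when the call began, along the tool's axes at that moment; what a row does not reach only later rows make up. A row lasts 1/12 s, in which the tool goes at most 41.7 mm and 7.16 degrees, less where a joint would pass 70% of its speed; a pose out of reach is approached as far as the arm can. A call with a gripper value outside its range is refused whole. The fingers move at their own pace and stop on an object; "grip_force" is the grip in N (left out, the last holds). Time passes only in rows, so rows that repeat a pose let the fingers close, or fill a call up. It gives the time, the measured TCP pose, the force, the opening and the grip force at its end, in the units of the state.
- ctrl.get_state(): the state, without advancing time (a new reading comes with each control period).
- vision.get_image(name): name is "side" or "top" or "wrist"; returns a dict with "color" (480x640x3 uint8, blue, green, red), "fx", "fy", "cx", "cy" (pixels), "extrinsics" (4x4, takes a point from world to camera coordinates). Camera axes: x right, y down, z forward; pixel columns grow to the right and rows downward; lengths in m; the calibration is good to about 2 mm. The wrist camera is an equidistant fisheye: a pixel r from the principal point sees the ray r / f radians off the axis. A picture is of the moment at which its call begins. There is no depth.
- ctrl.close_job(): hands the job in; it is judged then, once.
Trained networks look in the newest picture that a camera, given by its name, has taken for a name from the list of things; names that differ only in an ending like _2 or _b are one class to them, and where a whole thing is asked for, a point or a joint stands for the part that bears it (a point fixed in the world has none). Each returns a list of dicts, best first, with "conf" (0 to 1); they miss things now and then, are a little off and sometimes report something else, mostly with a low value. They report only what shows in the picture. A call takes as long as a camera call. They do not tell look-alikes from the thing itself.
- vision.spot_in(camera, thing): "bbox" ([left, top, right, bottom] in pixels, round what is visible of it).
The state is a dict: "time": time; "joint_positions": joint angles; "qd": joint speeds; "joint_torque": joint torques, N m; "position": TCP position; "tool_rot": TCP orientation; "ft_force": force on the tool from outside, world axes, zero at the start; "torque": the same for the moment, N m; "grip_width": opening from 0.0 (shut) to 1.0 (fully open); "grip_force": force on a finger pad.
Only numpy, scipy, OpenCV 4.12 (cv2) and the standard library are available. Lean on these libraries where they do the work, as an engineer would, in place of code of your own. Each camera call takes 0.05 s, during which the arm holds its last target. There are 200 camera calls.

## Task

Three rock-section slide carriers on the desk differ only in length: pick up the middle-length one and hold it up, still in the gripper when you finish, about 20 cm above the desk over the middle of the white spiral notebook, for the person who logs it. Show it label side up and leaned back about 35 degrees like a book on a lectern that faces the notebook's short edge nearest the robot: the label end, which is the end with the small notched corner (both ends have a white panel), must be the raised end and point away from that edge, with the carrier in line with the notebook's long edges. Leave the other two carriers, and the loose stones and bottles, where they are.

Things in the scene. Friction and masses are not known exactly. Their poses are not given: they have to be found in the camera images.
- slide_middle_center (a point): Wanted, middle-length flat carrier, 64 mm long (x), 28 wide (y), 7 thick (z), about 40 g, black frame, brown rock section, a white panel at each end; lies flat, label side up. Point: its centre, 3.5 mm above its underside; x points to the label end, whose +x +y corner has a square 7 mm notch (other corners whole); z points out of the label side
- slide_short_center (a point): Short, to be left alone: flat carrier, 52 mm long (x), 28 wide (y), 7 thick (z), about 40 g, black frame, brown rock section, a white panel at each end; lies flat, label side up. Point: its centre, 3.5 mm above its underside; x points to the label end, whose +x +y corner has a square 7 mm notch (other corners whole); z points out of the label side
- slide_long_center (a point): Long, to be left alone: flat carrier, 76 mm long (x), 28 wide (y), 7 thick (z), about 40 g, black frame, brown rock section, a white panel at each end; lies flat, label side up. Point: its centre, 3.5 mm above its underside; x points to the label end, whose +x +y corner has a square 7 mm notch (other corners whole); z points out of the label side
- notebook: white spiral-bound notebook lying fixed on the desk, 252 mm along its x, 192 mm along y, 27 mm high; origin at the centre of its underside; -x points to its short edge nearest the robot, z up
- view (a point): the point 200 mm above the desk over the notebook's middle, turned as the shown carrier's point should be: x points away from the notebook's near short edge and 35 degrees upward (where the label end should point), y is level, z is where the label side should look (up and back toward the near edge)
- stain_bottle: small round bottle with dark red content and black cap, 44 mm across, 90 mm high, loose, near the back; origin at the centre of its underside
- rock_sand: flat sand-coloured stone, 26 x 46 x 13 mm, loose, on the right; origin at the centre of its underside
- rock_tuff: round brown stone, 22 x 30 x 16 mm, loose, near the back; origin at the centre of its underside
- vial: small vial with red content and white cap, 24 mm across, 56 mm high, loose, near the back on the right; origin at the centre of its underside
There are look-alikes about, which are no part of the job. What is shaped like the part that bears slide_long_center but purple is not meant.

How it is judged:
On the way:
1. the middle-length carrier is lifted clear of the desk by the gripper (height (world z) of slide_middle_center above 0.05 m and contact force between the fingers and slide_middle above 0.5 N), for 0.2 s.
At the end, for the whole second after the job is handed in: The gripper holds the middle carrier still, its centre 10 to 30 cm above the desk, within 60 mm of the notebook's middle seen from above; label end raised, length and label side within 20 degrees of the view point's x and z; the other two carriers flat, within 30 mm of their starts (height (world z) of slide_middle_center between 0.1 and 0.3 m and horizontal distance between slide_middle_center and notebook below 0.06 m and angle between the x axis of slide_middle_center and the x axis of view, either way round below 0.35 rad and angle between the z axis of slide_middle_center and the z axis of view, either way round below 0.35 rad and angle between slide_middle_center's own x axis and vertical below 1.35 rad and angle between slide_middle_center's own z axis and vertical below 1.2 rad and contact force between the fingers and slide_middle above 0.5 N and linear speed of slide_middle below 0.03 m/s and distance of each of slide_short_center, slide_long_center from where it was at the start of the episode below 0.03 m and height (world z) of each of slide_short_center, slide_long_center below 0.012 m); the arm keeps its last pose, push and grip.
It fails at once if one of the other two carriers is moved by more than 30 mm (distance of any of slide_short_center, slide_long_center from where it was at the start of the episode above 0.03 m).
It fails at once if a loose stone, bottle or vial is moved by more than 30 mm (distance of any of stain_bottle, rock_sand, rock_tuff, vial from where it was at the start of the episode above 0.03 m).
It also fails if it takes over 32 s, if anything falls off the work surface, if the arm or the gripper's body presses on something with over 40 N, if the wrist force passes 120 N, or if a joint passes its speed limit or range.

## Working session

There is one attempt and no reset: what is moved stays moved. The work goes in short steps, Python scripts to look and compute and a tool call to move; the robot and the scene stay as the last step left them, time stands still between calls to the robot, and variables do not carry over. Pictures are saved under pics/ and viewed, at most 10 in all, crops included, and the job is handed in when it is done.

Besides the shell and the picture viewer there is one more tool, called after ">>>" by a JSON object that holds its "op" and its "data". jog_arm: Moves the arm, as the interface text tells. Its arguments: {"type":"object","properties":{"increments":{"type":"array"},"grip_force":{"type":"number"}},"required":["increments"]}

```bash
mkdir -p pics; ls
python3 - <<'E'
from bench import ctrl, vision
import cv2
s=ctrl.get_state(); print({k:s[k] for k in('time','position','tool_rot','grip_width')})
for c in('top','side'):
    i=vision.get_image(c); cv2.imwrite(f'pics/{c}0.png',i['color']); print(c,i['fx'],i['cx'],i['cy'],i['extrinsics'])
    for n in('slide_middle_center','slide_short_center','slide_long_center','notebook','stain_bottle','rock_sand','rock_tuff','vial'):
        print(n,[([round(float(v)) for v in d['bbox']],round(float(d['conf']),2)) for d in vision.spot_in(c,n)][:4])
E
```

```text
pics
{'time': 0.0, 'position': array([ 0.26583567, -0.59254963,  0.2214448 ]), 'tool_rot': array([-3.07015259e+00, -6.57341056e-01,  7.87629099e-04]), 'grip_width': 0.9982094308449344}
top 570.0273259878272 313.6015651834799 237.76913305137492 [[ 0.02224907 -0.99967824  0.01218139 -0.07353507]
 [-0.99902523 -0.02269589 -0.03786138  0.61252975]
 [ 0.03812566 -0.01132713 -0.99920875  1.25334821]
 [ 0.          0.          0.          1.        ]]
slide_middle_center [([145, 195, 248, 321], 0.58), ([436, 277, 443, 299], 0.15)]
slide_short_center [([320, 210, 335, 235], 0.73)]
slide_long_center [([277, 290, 309, 322], 0.77), ([266, 238, 298, 265], 0.58)]
notebook [([142, 190, 247, 320], 0.83)]
stain_bottle [([364, 163, 385, 183], 0.73)]
rock_sand [([436, 276, 445, 298], 0.5)]
rock_tuff [([261, 160, 274, 169], 0.47)]
vial [([409, 183, 428, 192], 0.65)]
side 525.2605638232163 319.85607323832687 239.54407020070184 [[ 0.94250321 -0.33391688  0.01368265 -0.60247213]
 [-0.16304952 -0.49518547 -0.85334999  0.20943487]
 [ 0.29172342  0.80205415 -0.52115889  0.99717485]
 [ 0.          0.          0.          1.        ]]
slide_middle_center [([254, 342, 276, 370], 0.75)]
slide_short_center [([327, 303, 348, 317], 0.75)]
slide_long_center [([231, 294, 259, 320], 0.92), ([278, 281, 311, 300], 0.9)]
notebook [([213, 223, 322, 273], 0.91)]
stain_bottle [([396, 326, 405, 329], 0.39)]
rock_sand [([308, 410, 327, 425], 0.82), ([212, 222, 324, 272], 0.52)]
rock_tuff []
vial []
```

Run:
```python
import cv2
a=cv2.imread('pics/top0.png'); cv2.imwrite('pics/topc.png',cv2.resize(a[140:340,220:460],None,fx=3,fy=3,interpolation=cv2.INTER_CUBIC))
```

```text
(no output)
```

View pics/top0.png

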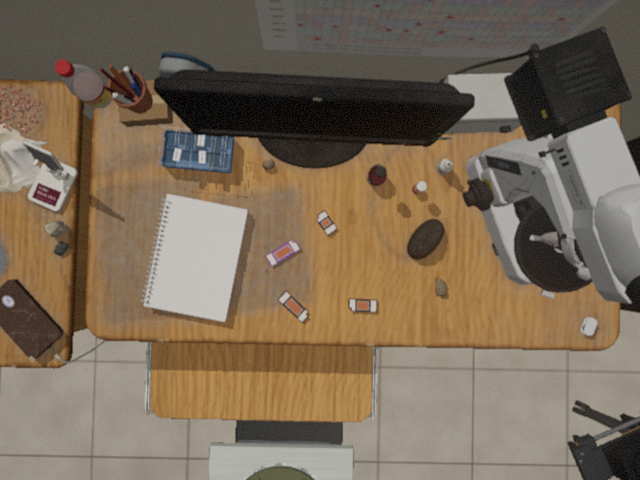

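View pics/side0.png

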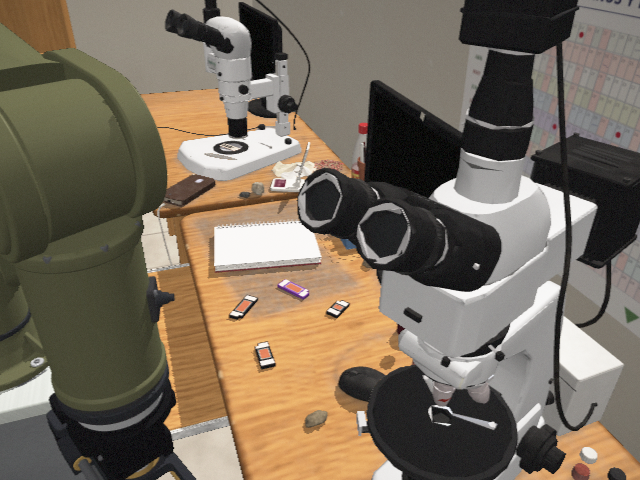

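View pics/topc.png

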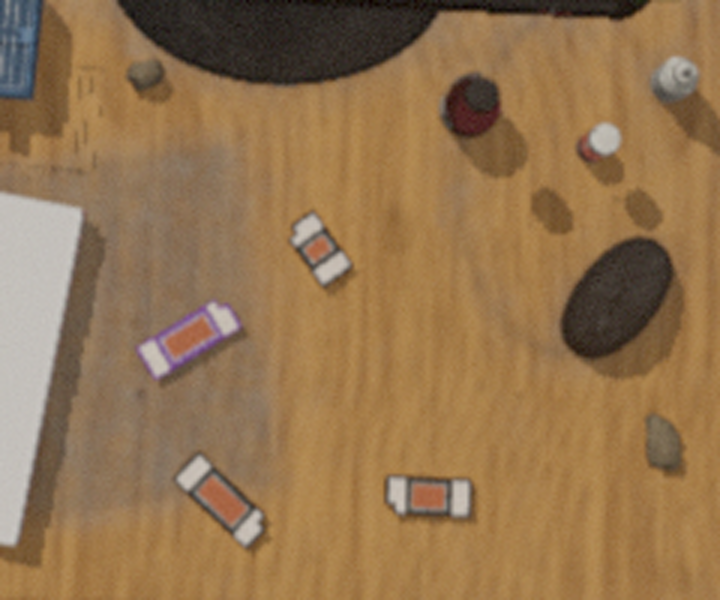

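Candidates in the top picture: black carriers at (327,223), (293,306) and (363,306), plus a purple look-alike at (283,253). By eye (327,223) is the short one, (293,306) the long one, and (363,306) the middle one. Next I rectify the picture to metric scale to measure and confirm.

```bash
cat > h.py <<'E'
import numpy as np, cv2
def plane_H(im,z):
    K=np.array([[im['fx'],0,im['cx']],[0,im['fy'],im['cy']],[0,0,1]]);E=np.array(im['extrinsics'])
    return K@np.c_[E[:3,0],E[:3,1],E[:3,2]*z+E[:3,3]]
def px2w(im,p,z):
    return cv2.perspectiveTransform(np.float64(p).reshape(-1,1,2),np.linalg.inv(plane_H(im,z))).reshape(-1,2)
E
python3 - <<'E'
from bench import vision
from h import *
im=vision.get_image('top'); a=im['color']
def warp(c,half,s,z): # image right=-y, up=+x
    M=np.array([[0,-1/s,c[0]+half],[-1/s,0,c[1]+half],[0,0,1.]])
    n=int(2*half*s); return cv2.warpPerspective(a,plane_H(im,z)@M,(n,n),flags=cv2.INTER_CUBIC|cv2.WARP_INVERSE_MAP)
out=[]
for name,p in dict(short=(327,223),long=(293,306),mid=(363,306),purple=(283,253)).items():
    c=px2w(im,p,.007)[0]; w=warp(c,.06,2000,.007)
    hsv=cv2.cvtColor(w,cv2.COLOR_BGR2HSV); L=w.max(2)
    m=((hsv[...,1]<70)|(L<75)|((hsv[...,0]<9)&(hsv[...,1]>100))).astype(np.uint8)*255
    m=cv2.morphologyEx(m,cv2.MORPH_OPEN,np.ones((7,7)));m=cv2.morphologyEx(m,cv2.MORPH_CLOSE,np.ones((13,13)))
    cs,_=cv2.findContours(m,0,2); k=max(cs,key=cv2.contourArea); r=cv2.minAreaRect(k); b=cv2.boxPoints(r)
    X=lambda q:(c[0]+.06-q[1]/2000,c[1]+.06-q[0]/2000)
    print(name,np.round(c,4),'ctr',np.round(X(r[0]),4),'size mm',np.round(np.array(r[1])/2,1),'ang',r[2],[tuple(np.round(X(q),3)) for q in b])
    v=w.copy();cv2.polylines(v,[np.int32(b)],True,(0,255,0),1); out.append(np.hstack([w,v])[:, :])
v=np.vstack([np.hstack([out[0],out[1]]),np.hstack([out[2],out[3]])])
cv2.imwrite('pics/rect.png',cv2.resize(v,(800,400),interpolation=cv2.INTER_AREA))
g=(cv2.cvtColor(a,cv2.COLOR_BGR2HSV)[...,1]<40)&(a.min(2)>130); g[:185]=0;g[330:]=0;g[:,:135]=0;g[:,260:]=0
k=max(cv2.findContours(g.astype(np.uint8),0,2)[0],key=cv2.contourArea)
P=px2w(im,k.reshape(-1,2)+0.,.025)
r=cv2.minAreaRect(np.float32(P)*1000); print('notebook',r, np.round(cv2.boxPoints(r)))
E
```

```text
short [ 0.6479 -0.089 ] ctr [ 0.6382 -0.0938] size mm [24.3 27.4] ang 53.13010025024414 [(np.float64(0.64), np.float64(-0.076)), (np.float64(0.656), np.float64(-0.098)), (np.float64(0.637), np.float64(-0.112)), (np.float64(0.62), np.float64(-0.09))]
long [ 0.4618 -0.0175] ctr [ 0.4772 -0.0006] size mm [27.2 29. ] ang 45.0 [(np.float64(0.477), np.float64(0.019)), (np.float64(0.497), np.float64(-0.001)), (np.float64(0.478), np.float64(-0.02)), (np.float64(0.457), np.float64(0.0))]
mid [ 0.4651 -0.1729] ctr [ 0.4669 -0.1716] size mm [62.  27.6] ang 1.2319773435592651 [(np.float64(0.454), np.float64(-0.14)), (np.float64(0.481), np.float64(-0.141)), (np.float64(0.48), np.float64(-0.203)), (np.float64(0.452), np.float64(-0.202))]
purple [0.5788 0.0075] ctr [0.5663 0.0313] size mm [32.7 24.8] ang 56.30992889404297 [(np.float64(0.573), np.float64(0.051)), (np.float64(0.587), np.float64(0.03)), (np.float64(0.56), np.float64(0.012)), (np.float64(0.546), np.float64(0.033))]
notebook ((565.6795654296875, 200.7994384765625), (189.1078338623047, 251.4647674560547), 79.99028778076172) [[425. 130.]
 [673.  86.]
 [706. 272.]
 [458. 316.]]
```

View pics/rect.png

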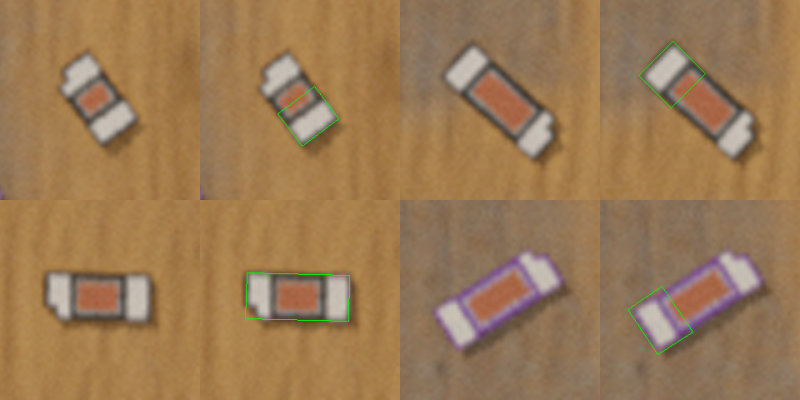

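The picture shows the middle carrier measuring 62 x 27.6 mm. That fits 64 x 28 and sits between the visibly shorter and longer black ones. It lies at (363,306), with the notch at its left-bottom corner, so the label end points to world +y. The notebook measures 251 x 189 mm with yaw -10°.

```bash
cat > go.py <<'E'
import sys,numpy as np
from scipy.spatial.transform import Rotation as R
from bench import ctrl
def pose(yaw,pitch=0):
    a=np.radians(yaw);p=np.radians(pitch);u=np.array([np.cos(a),np.sin(a),0]);k=np.array([0,0,1.])
    x=u*np.cos(p)+k*np.sin(p); z=u*np.sin(p)-k*np.cos(p)   # tool x = carrier x, tool z = -carrier z
    return np.c_[x,np.cross(z,x),z]
def delta(p,Rt):
    s=ctrl.get_state();R0=R.from_rotvec(s['tool_rot']).as_matrix()
    print('t',round(s['time'],2),'at',np.round(s['position'],4),'q',np.round(s['joint_positions'],2),'w',round(s['grip_width'],3))
    print('mm',np.round(R0.T@(np.array(p)-s['position'])*1000,1),'rad',np.round(R.from_matrix(R0.T@Rt).as_rotvec(),3))
if __name__=='__main__':
    v=list(map(float,sys.argv[1:])); delta(v[:3],pose(*v[3:]))
E
python3 go.py .4665 -.1715 .10 88.6
```

```text
t 0.95 at [ 0.2661 -0.5931  0.2226] q [ 1.16  0.32 -0.07  1.45  0.02  1.37 -0.06] w 1.0
mm [ 355.4 -302.6  122.6] rad [ 0.     0.    -1.124]
```

>>> {"op": "jog_arm", "data": {"increments": [{"tx": 30, "ty": -25, "tz": 5, "wz": -0.1, "gripper": 0.75}, {"tx": 60, "ty": -50, "tz": 10, "wz": -0.2, "gripper": 0.75}, {"tx": 90, "ty": -75, "tz": 20, "wz": -0.3, "gripper": 0.75}, {"tx": 120, "ty": -100, "tz": 30, "wz": -0.4, "gripper": 0.75}, {"tx": 150, "ty": -128, "tz": 40, "wz": -0.5, "gripper": 0.75}]}}

```text
validation failed for argument at $.in...
```

```bash
python3 go.py .4665 -.1715 .10 88.6
```

```text
t 0.95 at [ 0.2661 -0.5931  0.2226] q [ 1.16  0.32 -0.07  1.45  0.02  1.37 -0.06] w 1.0
mm [ 355.4 -302.6  122.6] rad [ 0.     0.    -1.124]
```

Every key is probably required in each row.

>>> {"op": "jog_arm", "data": {"increments": [{"tx": 30, "ty": -25, "tz": 5, "wx": 0, "wy": 0, "wz": -0.1, "gripper": 0.75}, {"tx": 60, "ty": -50, "tz": 10, "wx": 0, "wy": 0, "wz": -0.2, "gripper": 0.75}, {"tx": 90, "ty": -75, "tz": 20, "wx": 0, "wy": 0, "wz": -0.3, "gripper": 0.75}, {"tx": 120, "ty": -100, "tz": 30, "wx": 0, "wy": 0, "wz": -0.4, "gripper": 0.75}, {"tx": 150, "ty": -128, "tz": 40, "wx": 0, "wy": 0, "wz": -0.5, "gripper": 0.75}]}}

```text
time: 1.37
position: [0.3511, -0.414, 0.1825]
tool_rot: [2.809, 1.403, 0.0]
ft_force: [0.4, -0.3, -0.4]
grip_width: 0.773
grip_force: 0.0
```

```bash
python3 go.py .4665 -.1715 .10 88.6
```

```text
t 1.37 at [ 0.3511 -0.414   0.1825] q [ 1.04  0.13 -0.24  1.77  0.03  1.25  0.15] w 0.773
mm [263.2 -53.4  82.3] rad [ 0.001  0.001 -0.62 ]
```

>>> {"op": "jog_arm", "data": {"increments": [{"tx": 35, "ty": -7, "tz": 8, "wx": 0, "wy": 0, "wz": -0.1, "gripper": 0.7}, {"tx": 70, "ty": -14, "tz": 16, "wx": 0, "wy": 0, "wz": -0.2, "gripper": 0.7}, {"tx": 105, "ty": -21, "tz": 24, "wx": 0, "wy": 0, "wz": -0.3, "gripper": 0.7}, {"tx": 140, "ty": -28, "tz": 32, "wx": 0, "wy": 0, "wz": -0.4, "gripper": 0.7}, {"tx": 175, "ty": -35, "tz": 40, "wx": 0, "wy": 0, "wz": -0.5, "gripper": 0.7}]}}

```text
time: 1.78
position: [0.4288, -0.2533, 0.1427]
tool_rot: [2.375, 2.055, -0.0]
ft_force: [0.9, -0.3, -1.2]
grip_width: 0.705
grip_force: 0.0
```

```bash
python3 go.py .4665 -.1715 .10 88.6
```

```text
t 1.78 at [ 0.4288 -0.2533  0.1427] q [ 0.88  0.07 -0.41  1.91  0.03  1.16  0.31] w 0.705
mm [86.4 25.6 42.6] rad [ 0.001  0.001 -0.12 ]
```

>>> {"op": "jog_arm", "data": {"increments": [{"tx": 30, "ty": 9, "tz": 14, "wx": 0, "wy": 0, "wz": -0.06, "gripper": 0.6}, {"tx": 60, "ty": 18, "tz": 28, "wx": 0, "wy": 0, "wz": -0.12, "gripper": 0.6}, {"tx": 86.4, "ty": 25.6, "tz": 42.6, "wx": 0, "wy": 0, "wz": -0.12, "gripper": 0.6}, {"tx": 86.4, "ty": 25.6, "tz": 42.6, "wx": 0, "wy": 0, "wz": -0.12, "gripper": 0.6}, {"tx": 86.4, "ty": 25.6, "tz": 42.6, "wx": 0, "wy": 0, "wz": -0.12, "gripper": 0.6}]}}

```text
time: 2.2
position: [0.4664, -0.1713, 0.0995]
tool_rot: [-2.248, -2.193, 0.001]
ft_force: [-0.2, -1.3, -0.3]
grip_width: 0.605
grip_force: 0.0
```

```bash
python3 - <<'E'
from bench import vision
import cv2
i=vision.get_image('wrist'); cv2.imwrite('pics/w1.png',i['color'])
E
python3 go.py .4665 -.1715 .003 88.6
```

```text
t 2.25 at [ 0.4663 -0.1732  0.1001] q [ 0.77  0.13 -0.49  1.96  0.07  1.08  0.22] w 0.601
mm [ 1.7  0.2 97.1] rad [-0.     0.    -0.003]
```

View pics/w1.png

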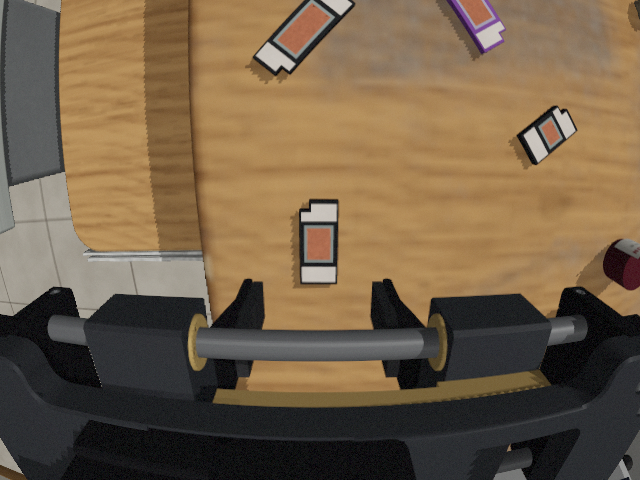

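The wrist view shows the carrier at (319,242) between the fingers, with its notch at top-left, (304,205), on the label end. I cross-check its centre from this view.

```bash
python3 - <<'E'
from bench import vision
import numpy as np
i=vision.get_image('wrist');E=np.array(i['extrinsics'])
for u in((319,202),(319,283),(301,250),(338,250)):
    d=np.array([(u[0]-i['cx'])/i['fx'],(u[1]-i['cy'])/i['fy']]);r=np.linalg.norm(d)
    ray=E[:3,:3].T@np.r_[np.sin(r)*d/max(r,1e-9),np.cos(r)]; c=-E[:3,:3].T@E[:3,3]
    print(u,np.round(c+ray*(.007-c[2])/ray[2],4))
E
python3 go.py .4665 -.1715 .003 88.6
```

```text
(319, 202) [ 0.4695 -0.1447  0.007 ]
(319, 283) [ 0.4678 -0.2066  0.007 ]
(301, 250) [ 0.4554 -0.1799  0.007 ]
(338, 250) [ 0.4824 -0.1807  0.007 ]
t 2.3 at [ 0.4663 -0.1742  0.1005] q [ 0.77  0.13 -0.49  1.96  0.07  1.08  0.22] w 0.602
mm [ 2.8  0.1 97.4] rad [ 0.     0.001 -0.005]
```

>>> {"op": "jog_arm", "data": {"increments": [{"tx": 0, "ty": 1.5, "tz": 30, "wx": 0, "wy": 0, "wz": 0, "gripper": 0.6}, {"tx": 0, "ty": 1.5, "tz": 60, "wx": 0, "wy": 0, "wz": 0, "gripper": 0.6}, {"tx": 0, "ty": 1.5, "tz": 80, "wx": 0, "wy": 0, "wz": 0, "gripper": 0.6}, {"tx": 0, "ty": 1.5, "tz": 90, "wx": 0, "wy": 0, "wz": 0, "gripper": 0.6}, {"tx": 0, "ty": 1.5, "tz": 96, "wx": 0, "wy": 0, "wz": 0, "gripper": 0.6}]}}

```text
time: 2.72
position: [0.4669, -0.1745, 0.0032]
tool_rot: [-2.255, -2.186, 0.001]
ft_force: [-0.2, -0.5, -0.1]
grip_width: 0.6
grip_force: 0.0
```

>>> {"op": "jog_arm", "data": {"increments": [{"tx": 0, "ty": 0, "tz": 0, "wx": 0, "wy": 0, "wz": 0, "gripper": 0.6}, {"tx": 0, "ty": 0, "tz": 0, "wx": 0, "wy": 0, "wz": 0, "gripper": 0.2}, {"tx": 0, "ty": 0, "tz": 0, "wx": 0, "wy": 0, "wz": 0, "gripper": 0.2}, {"tx": 0, "ty": 0, "tz": 0, "wx": 0, "wy": 0, "wz": 0, "gripper": 0.2}, {"tx": 0, "ty": 0, "tz": 0, "wx": 0, "wy": 0, "wz": 0, "gripper": 0.2}], "grip_force": 25}}

```text
time: 3.13
position: [0.4686, -0.1736, 0.0051]
tool_rot: [2.252, 2.188, 0.001]
ft_force: [0.2, 0.4, 1.4]
grip_width: 0.377
grip_force: 0.0
```

>>> {"op": "jog_arm", "data": {"increments": [{"tx": 0, "ty": 0, "tz": 0, "wx": 0, "wy": 0, "wz": 0, "gripper": 0.2}, {"tx": 0, "ty": 0, "tz": 0, "wx": 0, "wy": 0, "wz": 0, "gripper": 0.2}, {"tx": 0, "ty": 0, "tz": 0, "wx": 0, "wy": 0, "wz": 0, "gripper": 0.2}, {"tx": 0, "ty": 0, "tz": 0, "wx": 0, "wy": 0, "wz": 0, "gripper": 0.2}, {"tx": 0, "ty": 0, "tz": 0, "wx": 0, "wy": 0, "wz": 0, "gripper": 0.2}]}}

```text
time: 3.55
position: [0.4683, -0.1735, 0.0047]
tool_rot: [2.253, 2.188, 0.0]
ft_force: [-1.0, 0.8, 5.8]
grip_width: 0.307
grip_force: 25.0
```

>>> {"op": "jog_arm", "data": {"increments": [{"tx": 0, "ty": 0, "tz": -15, "wx": 0, "wy": 0, "wz": 0, "gripper": 0.2}, {"tx": 0, "ty": 0, "tz": -45, "wx": 0, "wy": 0, "wz": 0, "gripper": 0.2}, {"tx": 0, "ty": 0, "tz": -80, "wx": 0, "wy": 0, "wz": 0, "gripper": 0.2}, {"tx": 0, "ty": 0, "tz": -115, "wx": 0, "wy": 0, "wz": 0, "gripper": 0.2}, {"tx": 0, "ty": 0, "tz": -150, "wx": 0, "wy": 0, "wz": 0, "gripper": 0.2}]}}

```text
time: 3.97
position: [0.4673, -0.1728, 0.1552]
tool_rot: [-2.252, -2.189, 0.0]
ft_force: [1.1, -0.6, -0.5]
grip_width: 0.31
grip_force: 25.0
```

```bash
python3 - <<'E'
from bench import vision
import cv2
i=vision.get_image('wrist'); cv2.imwrite('pics/w2.png',i['color'])
E
python3 go.py .5657 .201 .2 -10 ; python3 go.py .5657 .201 .2 -10 35
```

```text
t 4.02 at [ 0.4716 -0.1742  0.1625] q [ 0.79  0.06 -0.5   1.88  0.04  1.19  0.24] w 0.309
mm [377.6  83.7 -38.4] rad [ 0.011 -0.005  1.717]
t 4.02 at [ 0.4716 -0.1742  0.1625] q [ 0.79  0.06 -0.5   1.88  0.04  1.19  0.24] w 0.309
mm [377.6  83.7 -38.4] rad [-0.512  0.447  1.66 ]
```

View pics/w2.png

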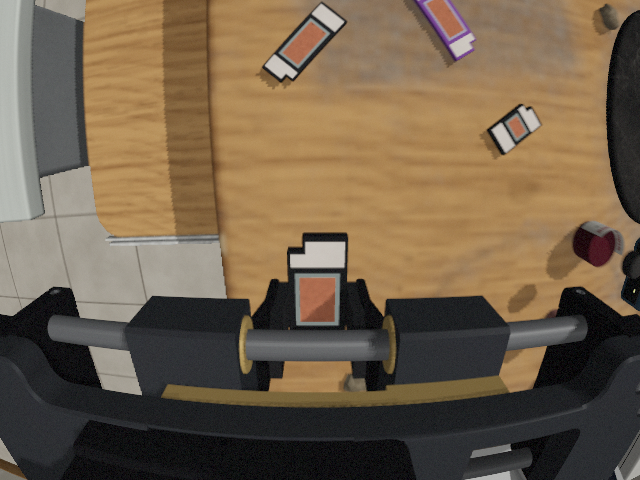

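The carrier is held square between the fingers. Its label panel with the notch is at (300,250), forward along tool +x. Next I turn and carry it.

>>> {"op": "jog_arm", "data": {"increments": [{"tx": 20, "ty": 5, "tz": -8, "wx": 0, "wy": 0, "wz": 0.1, "gripper": 0.2}, {"tx": 45, "ty": 10, "tz": -16, "wx": 0, "wy": 0, "wz": 0.2, "gripper": 0.2}, {"tx": 70, "ty": 16, "tz": -24, "wx": 0, "wy": 0, "wz": 0.3, "gripper": 0.2}, {"tx": 95, "ty": 22, "tz": -32, "wx": 0, "wy": 0, "wz": 0.4, "gripper": 0.2}, {"tx": 120, "ty": 28, "tz": -40, "wx": 0, "wy": 0, "wz": 0.5, "gripper": 0.2}]}}

```text
time: 4.43
position: [0.4992, -0.0529, 0.194]
tool_rot: [-2.729, -1.556, 0.001]
ft_force: [0.9, 0.2, -0.3]
grip_width: 0.31
grip_force: 25.0
```

```bash
python3 go.py .5657 .201 .2 -10
```

```text
t 4.43 at [ 0.4992 -0.0529  0.194 ] q [ 0.64  0.05 -0.6   1.83  0.03  1.27 -0.5 ] w 0.31
mm [252.4 -72.   -6.1] rad [0.    0.    1.211]
```

>>> {"op": "jog_arm", "data": {"increments": [{"tx": 25, "ty": -7, "tz": 0, "wx": 0, "wy": 0, "wz": 0.11, "gripper": 0.2}, {"tx": 50, "ty": -14, "tz": -2, "wx": 0, "wy": 0, "wz": 0.22, "gripper": 0.2}, {"tx": 75, "ty": -21, "tz": -3, "wx": 0, "wy": 0, "wz": 0.33, "gripper": 0.2}, {"tx": 100, "ty": -28, "tz": -4, "wx": 0, "wy": 0, "wz": 0.44, "gripper": 0.2}, {"tx": 125, "ty": -36, "tz": -5, "wx": 0, "wy": 0, "wz": 0.55, "gripper": 0.2}]}}

```text
time: 4.85
position: [0.5314, 0.0731, 0.1985]
tool_rot: [3.049, 0.756, -0.001]
ft_force: [1.2, -0.4, -0.9]
grip_width: 0.309
grip_force: 25.0
```

```bash
python3 go.py .5657 .201 .2 -10
```

```text
t 4.85 at [0.5314 0.0731 0.1985] q [ 0.44  0.14 -0.68  1.75  0.09  1.29 -1.34] w 0.309
mm [ 90.1 -97.   -1.5] rad [0.    0.    0.661]
```

>>> {"op": "jog_arm", "data": {"increments": [{"tx": 18, "ty": -19, "tz": 0, "wx": 0, "wy": 0, "wz": 0.11, "gripper": 0.2}, {"tx": 36, "ty": -38, "tz": 0, "wx": 0, "wy": 0, "wz": 0.22, "gripper": 0.2}, {"tx": 54, "ty": -58, "tz": -1, "wx": 0, "wy": 0, "wz": 0.33, "gripper": 0.2}, {"tx": 72, "ty": -78, "tz": -1, "wx": 0, "wy": 0, "wz": 0.44, "gripper": 0.2}, {"tx": 90, "ty": -97, "tz": -1.5, "wx": 0, "wy": 0, "wz": 0.55, "gripper": 0.2}]}}

```text
time: 5.27
position: [0.5647, 0.2014, 0.1997]
tool_rot: [3.14, -0.1, -0.001]
ft_force: [0.4, 0.3, -0.2]
grip_width: 0.31
grip_force: 25.0
```

```bash
python3 go.py .5657 .201 .2 -10 35
```

```text
t 5.27 at [0.5647 0.2014 0.1997] q [ 0.18  0.29 -0.69  1.59  0.19  1.32 -2.16] w 0.31
mm [ 1.   0.3 -0.3] rad [-0.034  0.611  0.108]
```

>>> {"op": "jog_arm", "data": {"increments": [{"tx": 0, "ty": 0, "tz": 0, "wx": -0.005, "wy": 0.09, "wz": 0.016, "gripper": 0.2}, {"tx": 0, "ty": 0, "tz": 0, "wx": -0.01, "wy": 0.18, "wz": 0.032, "gripper": 0.2}, {"tx": 0, "ty": 0, "tz": 0, "wx": -0.015, "wy": 0.27, "wz": 0.048, "gripper": 0.2}, {"tx": 0, "ty": 0, "tz": 0, "wx": -0.02, "wy": 0.36, "wz": 0.064, "gripper": 0.2}, {"tx": 0, "ty": 0, "tz": 0, "wx": -0.025, "wy": 0.45, "wz": 0.08, "gripper": 0.2}]}}

```text
time: 5.68
position: [0.5646, 0.2003, 0.2003]
tool_rot: [3.018, -0.211, 0.697]
ft_force: [0.2, 0.0, 0.1]
grip_width: 0.307
grip_force: 25.0
```

```bash
python3 go.py .5657 .201 .2 -10 35
```

```text
t 5.68 at [0.5646 0.2003 0.2003] q [ 0.16 -0.02 -0.71  1.95  0.36  0.88 -2.45] w 0.307
mm [ 0.8 -0.9  0.7] rad [-0.012  0.156  0.032]
```

>>> {"op": "jog_arm", "data": {"increments": [{"tx": 0, "ty": 0, "tz": 0, "wx": -0.004, "wy": 0.05, "wz": 0.01, "gripper": 0.2}, {"tx": 0, "ty": 0, "tz": 0, "wx": -0.008, "wy": 0.1, "wz": 0.02, "gripper": 0.2}, {"tx": 0, "ty": 0, "tz": 0, "wx": -0.012, "wy": 0.15, "wz": 0.03, "gripper": 0.2}, {"tx": 0, "ty": 0, "tz": 0, "wx": -0.012, "wy": 0.15, "wz": 0.03, "gripper": 0.2}, {"tx": 0, "ty": 0, "tz": 0, "wx": -0.012, "wy": 0.15, "wz": 0.03, "gripper": 0.2}]}}

```text
time: 6.1
position: [0.564, 0.2001, 0.1998]
tool_rot: [2.941, -0.251, 0.908]
ft_force: [-0.6, 0.7, -0.3]
grip_width: 0.309
grip_force: 25.0
```

```bash
python3 go.py .5657 .201 .2 -10 35
python3 - <<'E'
from bench import vision
import cv2,numpy as np
s=vision.get_image('side')['color'];w=vision.get_image('wrist')['color'];t=vision.get_image('top')['color']
s=cv2.resize(s[80:380,140:460],(400,375));w=cv2.resize(w,(400,300));t=cv2.resize(t[140:340,130:450],(400,250))
cv2.imwrite('pics/end.png',np.hstack([np.vstack([w,t]),cv2.copyMakeBorder(s,0,175,0,0,0)]))
E
```

```text
t 6.1 at [0.564  0.2001 0.1998] q [ 0.16 -0.08 -0.76  2.05  0.53  0.77 -2.67] w 0.309
mm [ 1.3 -1.2  0.7] rad [0.001 0.012 0.004]
```

View pics/end.png

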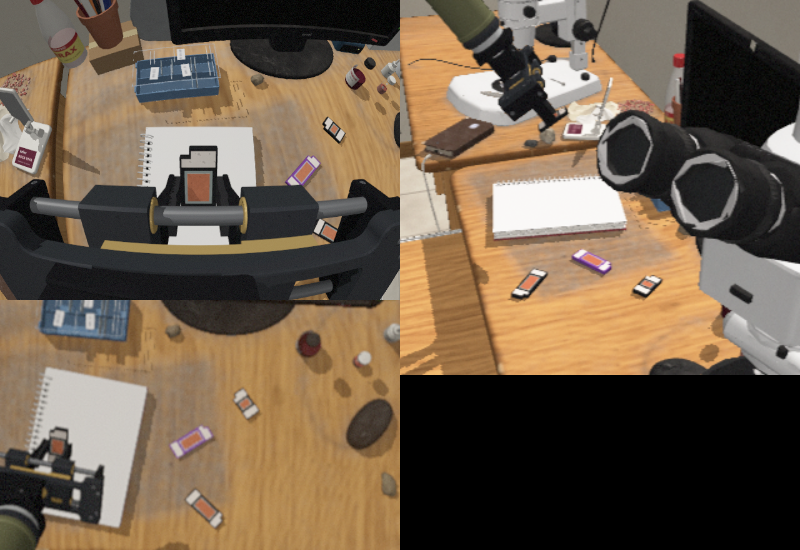

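The pose looks right: the notched label end is up and away, over the notebook, and the other carriers haven't moved. Joint 7 is very near its limit, so I back off a few degrees, which stays well within tolerance.

>>> {"op": "jog_arm", "data": {"increments": [{"tx": 0, "ty": 0, "tz": 0, "wx": 0, "wy": -0.02, "wz": -0.02, "gripper": 0.2}, {"tx": 0, "ty": 0, "tz": 0, "wx": 0, "wy": -0.05, "wz": -0.04, "gripper": 0.2}, {"tx": 0, "ty": 0, "tz": 0, "wx": 0, "wy": -0.06, "wz": -0.06, "gripper": 0.2}, {"tx": 0, "ty": 0, "tz": 0, "wx": 0, "wy": -0.06, "wz": -0.06, "gripper": 0.2}, {"tx": 0, "ty": 0, "tz": 0, "wx": 0, "wy": -0.06, "wz": -0.06, "gripper": 0.2}]}}

```text
time: 6.67
position: [0.5655, 0.1998, 0.2006]
tool_rot: [2.962, -0.17, 0.815]
ft_force: [-0.1, -0.3, -0.9]
grip_width: 0.31
grip_force: 25.0
```

>>> {"op": "jog_arm", "data": {"increments": [{"tx": 0, "ty": 0, "tz": 0, "wx": 0, "wy": 0, "wz": 0, "gripper": 0.2}, {"tx": 0, "ty": 0, "tz": 0, "wx": 0, "wy": 0, "wz": 0, "gripper": 0.2}, {"tx": 0, "ty": 0, "tz": 0, "wx": 0, "wy": 0, "wz": 0, "gripper": 0.2}, {"tx": 0, "ty": 0, "tz": 0, "wx": 0, "wy": 0, "wz": 0, "gripper": 0.2}, {"tx": 0, "ty": 0, "tz": 0, "wx": 0, "wy": 0, "wz": 0, "gripper": 0.2}]}}

```text
time: 7.08
position: [0.5648, 0.2001, 0.2005]
tool_rot: [2.961, -0.167, 0.816]
ft_force: [-0.4, -0.4, -0.9]
grip_width: 0.312
grip_force: 25.0
```

```bash
python3 go.py .5657 .201 .2 -10 35
```

```text
t 7.08 at [0.5648 0.2001 0.2005] q [ 0.16 -0.05 -0.74  2.01  0.46  0.82 -2.53] w 0.312
mm [ 0.5 -1.1  0.9] rad [0.    0.07  0.062]
```

Stable, and about 5° from ideal.

```bash
python3 -c "
from bench import ctrl
print(ctrl.close_job())"
```

```text
the job is handed in; nothing more can be done
None
```

I handed the job in with the middle-length carrier gripped at 25 N, its centre about 20 cm above the desk over the notebook's middle, label end raised and pointing away from the near edge; it leans about 31° rather than 35° and is about 4° out of line, because I backed joint 7 off its limit, and no verdict came back.

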